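# Shim the rocking gauge stand

## Robot

A 7-joint arm with a two-finger parallel gripper is mounted at the origin on the work surface. World frame = base frame: x ahead of the robot, y to its left, z up, the work surface at z = 0. Lengths are in m, angles in rad, forces in N, time in s.
With the tool pointing down it reaches from about 0.425 to 0.825 m from the base axis. Payload 3.6 kg.
Tool frame: the origin (TCP) lies where the fingers leave the gripper's body, on its centre line; the fingertips stand 73 mm ahead of it and the grasp point (between the pads) lies 54 mm ahead of it; x points along the fingers, y is the direction in which the jaws open and shut, and the axes are right-handed (so a half turn about x gives the same grasp; the last joint's range is limited). The gripper opens to 85 mm and grips with 20 to 120 N. Pads are 22 mm wide; open, the fingers measure 114 mm over their backs; the gripper's body (76 mm by 85 mm) begins 54 mm behind the grasp point. The pads swing forward as they close: fully open they stand 13 mm farther back than shut.
Start: joints at [1.111, 0.615, -0.013, 1.423, 0.008, 1.103, -0.04], TCP at [0.273, -0.59, 0.304] pointing down, gripper open.
Joint ranges: [-3.12, 3.12], [-0.3, 2.06], [-1.34, 1.32], [0.26, 2.42], [-1.36, 4.5], [0.01, 1.98], [-2.84, 2.84]. Speed limits (rad/s): [2.79, 2.79, 3.14, 3.14, 3.14, 3.14, 3.14].

## Interface

Orientations are given as a unit quaternion [x, y, z, w].
In Python, from station import arm, snapshot, camera_info, ticket gives the robot as it stands. Calls block until the motion is done:
- arm.movep(position, orientation): joint-space move of the TCP to a pose.
- arm.line_to(position, velocity=0.15, ori=None): straight line of the TCP; ori=None keeps the orientation; velocity is the mean speed in m/s.
- arm.move_j(angles): joint-space move.
- arm.move_gripper(opening, effort=None): opening from 0.0 (shut) to 1.0 (fully open); effort is the grip in N (None keeps the last); returns when the fingers have stopped.
- arm.pause(seconds).
- arm.ik(position, orientation): joint angles nearest the present ones, or None.
- snapshot(name): name is "scene" or "top" or "wrist"; returns the picture (384x512x3 uint8, blue, green, red); there is no depth.
- camera_info(name): a dict with "fx", "fy", "cx", "cy" (pixels), "dist_coeffs" ([k1, k2, p1, p2, k3] as OpenCV has them; the pictures are not rectified), "R" (3x3) and "t" (3): a world point X has camera coordinates R X + t; the wrist camera has in their place "T_tool_cam" (4x4, takes a point from camera to tool coordinates, whose origin is the TCP and whose axes are the tool frame's). Camera axes: x right, y down, z forward; pixel columns grow to the right and rows downward; lengths in m; the calibration is good to about 2 mm. A picture is of the moment at which its call begins: read the wrist's pose just before it. camera_info takes no time and is no camera call.
A pose or a line that the arm cannot do raises arm.MotionError and nothing moves.
- ticket.finish_job(): hands the job in, once; it reports no verdict.
Readings, each from a call of its own:
- arm.read_time(): time.
- arm.read_joint_positions(): joint angles.
- arm.read_dq(): joint speeds.
- arm.read_effort(): joint torques, N m.
- arm.read_tool_pos(): TCP position.
- arm.read_eef_rot(): TCP orientation.
- arm.read_ft_force(): force on the tool from outside, world axes, zero at the start.
- arm.read_wrist_torque(): the same for the moment, N m.
- arm.read_opening(): opening from 0.0 (shut) to 1.0 (fully open).
Only numpy, scipy, OpenCV 4.12 (cv2) and the standard library are available. Lean on these libraries where they do the work, as an engineer would, in place of code of your own. Each camera call takes 0.05 s, during which the arm holds its last target.

## Task

The dial-gauge stand on the bench rocks because its front-left foot has lost its rubber cap and hangs clear of the bench. With the fingertips, push the metal wedge along the bench, thin end first, under that bare foot until it is just snug and the rocking stops, without jacking the stand up, shoving it along or picking the wedge up. Then press firmly down with the fingertips on the corner of the base above that foot to make sure that it no longer gives, take the hand away, and leave the other things on the bench where they are.

Things in the scene. Friction and masses are not known exactly. Their poses are not given: they have to be found in the camera images.
- stand: dial-gauge stand, loose, about 4.5 kg: grey cast base 210 x 180 mm (x by y), its underside 20 mm and flat top 46 mm above the bench, on four feet at x = +-85, y = +-70 mm. Three wear black rubber caps 27 mm across and stand on the bench; the one at x = -85, y = +70 is bare. Origin: on the bench under the base's centre; x points away from the operator (from the robot at zero yaw), z up
- short_foot (a point): lowest point of the stand's bare foot (front left, nearer the robot): a steel stub 16 mm across with a round end, hanging 5.5 mm clear of the bench. Once the wedge carries about 20 N here it lifts the feet on either side off the bench, and the stand rocks again
- base_corner (a point): point on the flat top of the stand's base right above the bare foot, 46 mm above the bench, 20 mm from both edges: the place to press. Before the wedge is in, a push of about 4 N here rocks the stand
- dial (a point): centre of the stand's dial (56 mm across, 20 mm thick), 143 mm above the bench over a low round anvil. It hangs from an arm at 176 to 210 mm height on a steel column 28 mm across, 246 mm tall, 58 mm behind and 22 mm to the right of the dial; nothing else stands on the base
- wedge: loose plain aluminium wedge, 0.1 kg, 110 mm long (x), 40 mm wide (y), lying flat; its top slopes from 15.2 mm at the thick end (x = -55) to 2 mm at the thin end (x = +55). Origin: centre of its underside. It slides on the bench at about 0.6 N and bears on the bare foot when that is about 25 mm in from the thin end; then the push rises quickly. It stays where it is left
- wedge_tip (a point): middle of the wedge's thin end, on the bench
- blank: dark steel knife blank lying flat, about 230 x 34 x 5 mm; loose, to be left alone; origin under its middle
- block: steel setup block with holes, 75 x 50 x 25 mm; loose, to be left alone; origin under its middle
- drum: small aluminium drum standing on end, 43 mm across, 48 mm tall; loose, to be left alone; origin under its middle
- fluid: blue bottle with black cap, 44 mm across, 110 mm tall; loose, to be left alone; origin under its middle
- driver: screwdriver with a black handle lying on the bench, 190 mm long; loose, to be left alone; origin under its middle
- dish: shallow steel dish, 100 mm across, 22 mm tall; loose, to be left alone; origin under its middle
Things that resemble listed ones, but are neither listed nor needed, are in the scene too. Of the things that look like the wedge, take the one that is farthest to the robot's left at the start.

How it is judged:
On the way, in this order (a step that is already met when the one before it is completed fails the run):
1. the wedge lies under the bare foot and bears against it, the stand still level (x of short_foot in the frame of wedge between -0.05 and 0.05 m and y of short_foot in the frame of wedge between -0.017 and 0.017 m and contact force between wedge and stand above 0.8 N and angle between stand's own z axis and vertical below 0.01 rad), for 0.2 s.
2. the fingers press on the base over the shimmed foot, which carries the load without giving (x of short_foot in the frame of wedge between -0.05 and 0.05 m and y of short_foot in the frame of wedge between -0.017 and 0.017 m and contact force between the fingers and stand above 4 N and contact force between wedge and stand above 3 N and angle between stand's own z axis and vertical below 0.01 rad), for 0.2 s.
At the end, for the whole second after the job is handed in: The wedge lies flat with the bare foot over it (within 17 mm of its centre line, 5 mm or more in from its ends) and bears on it with over 0.4 N; the stand is level within 0.34 degrees, within 10 mm of its start and at rest (x of short_foot in the frame of wedge between -0.05 and 0.05 m and y of short_foot in the frame of wedge between -0.017 and 0.017 m and contact force between wedge and stand above 0.4 N and angle between stand's own z axis and vertical below 0.006 rad and distance of stand from where it was at the start of the episode below 0.01 m and height (world z) of wedge below 0.003 m and linear speed of each of wedge, stand below 0.01 m/s); the robot touches nothing.
It fails at once if the wedge is lifted off the bench or tipped (height (world z) of wedge above 0.01 m or angle between wedge's own z axis and vertical above 0.3 rad).
It fails at once if the stand is shoved along by more than 15 mm or tipped by more than 5 degrees (distance of stand from where it was at the start of the episode above 0.015 m or angle between stand's own z axis and vertical above 0.09 rad).
It fails at once if another thing on the bench is moved by more than 20 mm (distance of any of blank, block, drum, fluid, driver, dish from where it was at the start of the episode above 0.02 m).
It also fails if it takes over 61 s, if anything falls off the work surface, if the arm or the gripper's body presses on something with over 40 N, if the wrist force passes 120 N, or if a joint passes its speed limit or range.

## Working session

There is one attempt and no reset: what is moved stays moved. The work goes in short steps, each a Python script; the robot and the scene stay as the last script left them, time stands still between calls to the robot, and variables do not carry over. Pictures are saved under pics/ and viewed, and the job is handed in when it is done.

```bash
ls; mkdir -p pics
python3 - <<'E'
from station import arm,snapshot,camera_info
import cv2
for n in ["scene","top","wrist"]:
    cv2.imwrite(f"pics/{n}0.png",snapshot(n)); print(n,camera_info(n))
print(arm.read_time(),arm.read_tool_pos(),arm.read_eef_rot(),arm.read_ft_force())
E
```

```text
pics
scene {'fx': 455.5874619855854, 'fy': 455.5874619855854, 'cx': 250.0661747382913, 'cy': 185.75238418152566, 'dist_coeffs': array([-0.12781886,  0.        ,  0.        ,  0.        ,  0.        ]), 'R': array([[ 0.79981422,  0.60024345, -0.00223747],
       [ 0.37667913, -0.50481382, -0.77670834],
       [-0.4673436 ,  0.62037957, -0.62985645]]), 't': array([-0.48080611, -0.09667179,  1.49334507])}
top {'fx': 436.24201374287753, 'fy': 436.24201374287753, 'cx': 251.4543587611843, 'cy': 198.96613200040088, 'dist_coeffs': array([-0.0431527,  0.       ,  0.       ,  0.       ,  0.       ]), 'R': array([[-0.00540364, -0.99994429, -0.00906702],
       [-0.98225387,  0.00700752, -0.18742526],
       [ 0.18747835,  0.00789333, -0.98223702]]), 't': array([0.0859029 , 0.56665284, 0.98240587])}
wrist {'fx': 318.5319170401714, 'fy': 318.5319170401714, 'cx': 255.33007371529732, 'cy': 190.79774044868165, 'dist_coeffs': array([-0.01702814,  0.        ,  0.        ,  0.        ,  0.        ]), 'T_tool_cam': array([[-2.36592978e-04, -3.13996712e-01,  9.49424041e-01,
        -7.05783237e-02],
       [ 9.99999682e-01,  6.48937118e-04,  4.63814908e-04,
         6.11473452e-04],
       [-7.61752857e-04,  9.49423848e-01,  3.13996458e-01,
        -8.07811198e-02],
       [ 0.00000000e+00,  0.00000000e+00,  0.00000000e+00,
         1.00000000e+00]])}
0.15 [ 0.27302175 -0.58939644  0.30300892] [-0.69037131 -0.15288204  0.69069362 -0.15151519] [-0.30799861  0.50893632 -0.71672896]
```

View pics/scene0.png

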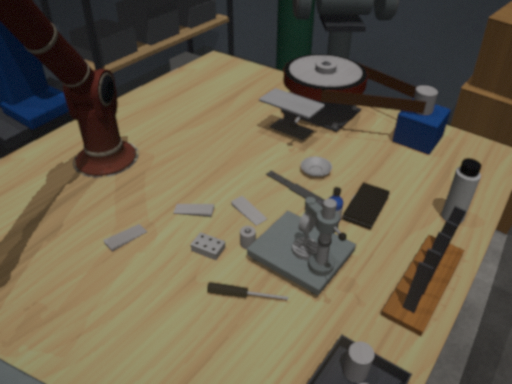

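View pics/top0.png

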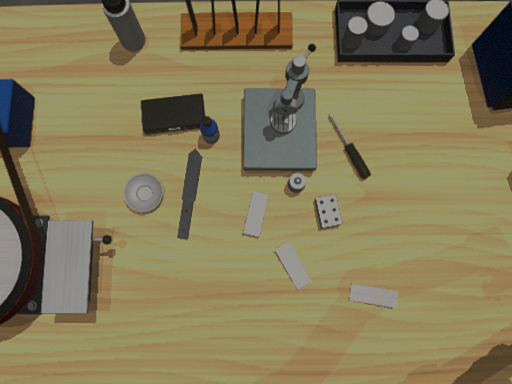

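Top view (up = +x, left = +y): three wedge-like pieces at (256,214), (292,265) and (373,296). The one at (256,214) is farthest left, so it is the one meant. The stand's front-left corner is near (245,168) and the drum at (297,183). I'll enlarge the crop to confirm.

Run:
```python
import cv2
a=cv2.imread("pics/top0.png");cv2.imwrite("pics/topc.png",cv2.resize(a[80:245,230:330],None,fx=5,fy=5,interpolation=cv2.INTER_CUBIC)[225:,:])
a=cv2.imread("pics/scene0.png");cv2.imwrite("pics/scenec.png",cv2.resize(a[170:300,165:365],None,fx=4,fy=4,interpolation=cv2.INTER_CUBIC))
```

```text
(no output)
```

View pics/topc.png

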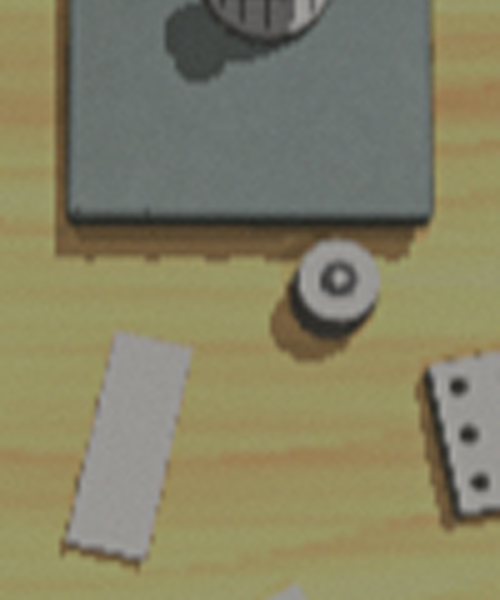

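View pics/scenec.png

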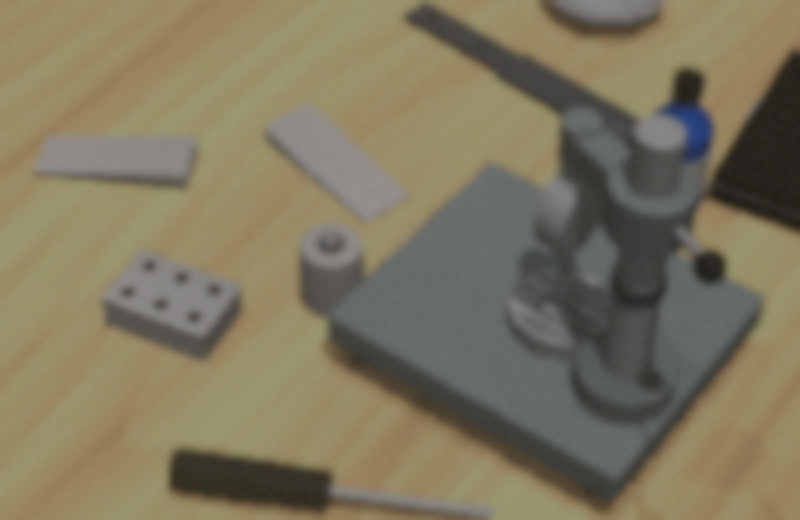

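```bash
cat > h.py <<'E'
from station import arm,snapshot,camera_info,ticket
import numpy as np,cv2
from scipy.spatial.transform import Rotation as Ro
def ray(n,px,z):
    c=camera_info(n);K=np.array([[c['fx'],0,c['cx']],[0,c['fy'],c['cy']],[0,0,1]])
    if 'R' in c: R=np.array(c['R']);t=np.array(c['t'])
    p=cv2.undistortPoints(np.array(px,float).reshape(-1,1,2),K,np.array(c['dist_coeffs'])).reshape(-1,2)
    o=-R.T@t;d=np.c_[p,np.ones(len(p))]@R
    s=((np.broadcast_to(z,len(p))-o[2])/d[:,2])[:,None]
    return o+s*d
def rayw(px,z,tp,q):
    c=camera_info('wrist');K=np.array([[c['fx'],0,c['cx']],[0,c['fy'],c['cy']],[0,0,1]])
    T=np.array(c['T_tool_cam']);R=Ro.from_quat(q).as_matrix()
    p=cv2.undistortPoints(np.array(px,float).reshape(-1,1,2),K,np.array(c['dist_coeffs'])).reshape(-1,2)
    o=R@T[:3,3]+tp;d=np.c_[p,np.ones(len(p))]@(R@T[:3,:3]).T
    s=((np.broadcast_to(z,len(p))-o[2])/d[:,2])[:,None]
    return o+s*d
E
python3 - <<'E'
from h import *
np.set_printoptions(precision=4,suppress=True)
f=lambda l:[(230+a/5-.4,125+b/5-.4) for a,b in l]
print("wedge",ray("top",f([(117,332),(192,347),(68,541),(145,553),(66,548),(143,562)]),[.002,.002,.0152,.0152,0,0]))
print("base",ray("top",f([(70,213),(430,213)])+[(245,89),(316,89)],.046))
print("drum",ray("top",f([(337,280)]),.048))
g=lambda l:[(165+a/4-.4,170+b/4-.4) for a,b in l]
print("scene base",ray("scene",g([(490,165),(330,322),(762,300),(612,485)]),.046))
print("scene wedge",ray("scene",g([(305,103),(267,128),(407,195),(368,218)]),[.0152,.0152,.002,.002]))
print(ray("top",[(292,265),(373,296)],.01))
print(Ro.from_quat(arm.read_eef_rot()).as_matrix())
E
```

```text
wedge [[0.5974 0.0788 0.002 ]
 [0.5895 0.0413 0.002 ]
 [0.491  0.1032 0.0152]
 [0.4849 0.0658 0.0152]
 [0.4892 0.1046 0.    ]
 [0.4821 0.0667 0.    ]]
base [[ 0.6474  0.1011  0.046 ]
 [ 0.6461 -0.0737  0.046 ]
 [ 0.8513  0.0972  0.046 ]
 [ 0.8498 -0.0819  0.046 ]]
drum [[ 0.6126 -0.0275  0.048 ]]
scene base [[ 0.6549  0.0935  0.046 ]
 [ 0.6551 -0.0838  0.046 ]
 [ 0.8592  0.09    0.046 ]
 [ 0.8567 -0.0887  0.046 ]]
scene wedge [[0.4938 0.0988 0.0152]
 [0.489  0.0609 0.0152]
 [0.6009 0.0753 0.002 ]
 [0.5928 0.0408 0.002 ]]
[[ 0.4129 -0.0141  0.01  ]
 [ 0.338  -0.2058  0.01  ]]
[[-0.0009  0.4204 -0.9073]
 [ 0.0018 -0.9073 -0.4204]
 [-1.     -0.002   0.    ]]
```

```bash
cat >> h.py <<'E'
def quat(a):
    y=np.array([np.cos(a),np.sin(a),0]);x=np.array([0,0,-1.]);return Ro.from_matrix(np.c_[x,y,np.cross(x,y)]).as_quat()
np.set_printoptions(precision=4,suppress=True)
E
python3 - <<'E'
from h import *
arm.movep([.57,.09,.27],quat(0)); 
print(arm.read_time()); tp=arm.read_tool_pos();q=arm.read_eef_rot();print(tp,q,arm.read_joint_positions())
np.savez("w1.npz",tp=tp,q=q)
im=snapshot("wrist");cv2.imwrite("pics/w1.png",im);cv2.imwrite("pics/w1b.png",cv2.resize(im,(800,600),interpolation=cv2.INTER_CUBIC))
print(arm.read_ft_force())
E
```

```text
2.775
[0.5704 0.0885 0.2699] [-0.5004 -0.4991  0.5008 -0.4996] [ 0.0797  0.5677 -0.4314  1.6774  0.2795  0.9581 -0.4567]
[-0.4368 -0.3149  0.5378]
```

View pics/w1b.png

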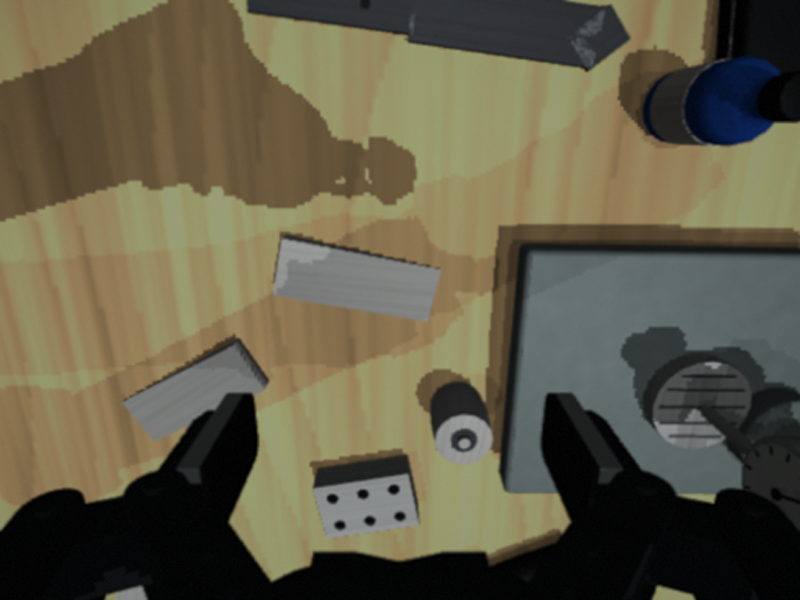

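The wrist view (right = +x, up = +y) shows the wedge with its thick end at (281,237)/(273,294) and its thin end at (440,268)/(428,321). The base's front-left corner is at (527,248) and its front-right at (505,490). Drum, block, bottle and blank are clear of the path.

Run:
```python
from h import *
d=np.load("w1.npz");s=.64
P=lambda l:[((a+.5)*s-.5,(b+.5)*s-.5) for a,b in l]
print(rayw(P([(281,238),(273,294),(440,268),(428,321)]),[.0152,.0152,.002,.002],d['tp'],d['q']))
print(rayw(P([(527,249),(505,490)]),[.046,.046],d['tp'],d['q']))
im=cv2.imread("pics/w1.png");cv2.imwrite("pics/w1c.png",cv2.resize(im[140:330,160:370],None,fx=3.6,fy=3.1,interpolation=cv2.INTER_CUBIC))
```

```text
[[0.4926 0.103  0.0152]
 [0.4841 0.0641 0.0152]
 [0.5995 0.0788 0.002 ]
 [0.5918 0.0389 0.002 ]]
[[ 0.6481  0.1022  0.046 ]
 [ 0.6465 -0.0742  0.046 ]]
```

View pics/w1c.png

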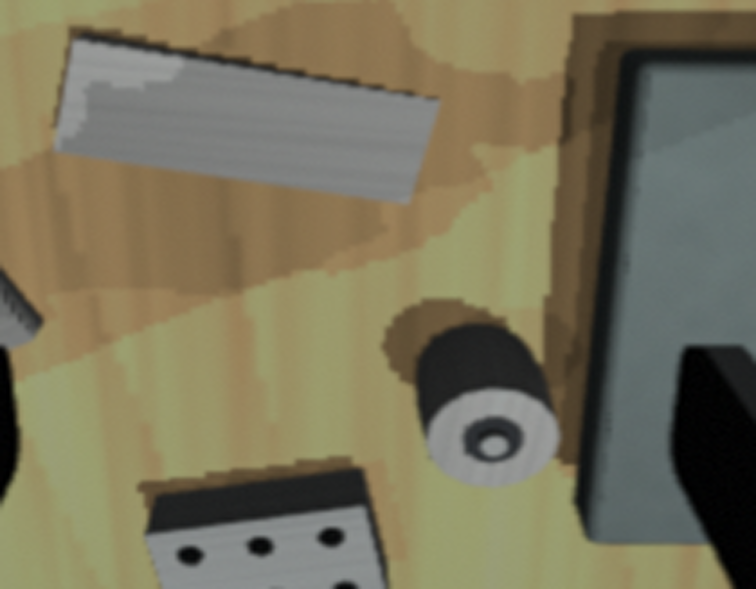

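```bash
cat >> h.py <<'E'
def guard(dirn,step,maxd,thr,v=.03,base=None):
    d=np.array(dirn,float);p0=np.array(arm.read_tool_pos());f0=np.array(arm.read_ft_force()) if base is None else base
    n=0
    while n*step<maxd:
        n+=1;arm.line_to(list(p0+d*step*n),velocity=v)
        f=np.array(arm.read_ft_force())-f0
        if f@(-d)>thr: break
    print("guard",n*step,f,arm.read_tool_pos(),arm.read_time());return f0
E
python3 - <<'E'
from h import *
arm.move_gripper(.35)
q=quat(-.229)
arm.movep([.519,.0367,.10],q)
print(arm.read_time(),arm.read_opening(),arm.read_tool_pos())
arm.line_to([.519,.0367,.078],velocity=.1)
print(arm.read_time())
guard([0,0,-1],.001,.02,1.5)
E
```

```text
4.1667 0.35234905042384973 [0.5206 0.0376 0.1009]
4.5333
guard 0.007 [-0.9758 -0.3758  6.1843] [0.5198 0.0373 0.0723] 6.2833
```

Run:
```python
from h import *
arm.line_to([.519,.0367,.0738],velocity=.05)
f0=np.array(arm.read_ft_force())
n=np.array([.227,.974,0])
p=np.array([.519,.0367,.0738])
arm.line_to(list(p+.007*n),velocity=.06)
print(np.array(arm.read_ft_force())-f0)
arm.line_to([.5255,.061,.0738],velocity=.03,ori=quat(-.08))
print(np.array(arm.read_ft_force())-f0,arm.read_time(),arm.read_tool_pos())
cv2.imwrite("pics/w2.png",cv2.resize(snapshot("wrist"),(800,600),interpolation=cv2.INTER_CUBIC))
t=snapshot("top");cv2.imwrite("pics/t2.png",t)
```

```text
[ 0.0079 -0.0972  0.1836]
[-0.278   0.734  -0.4699] 7.5583 [0.5255 0.061  0.0738]
```

View pics/w2.png

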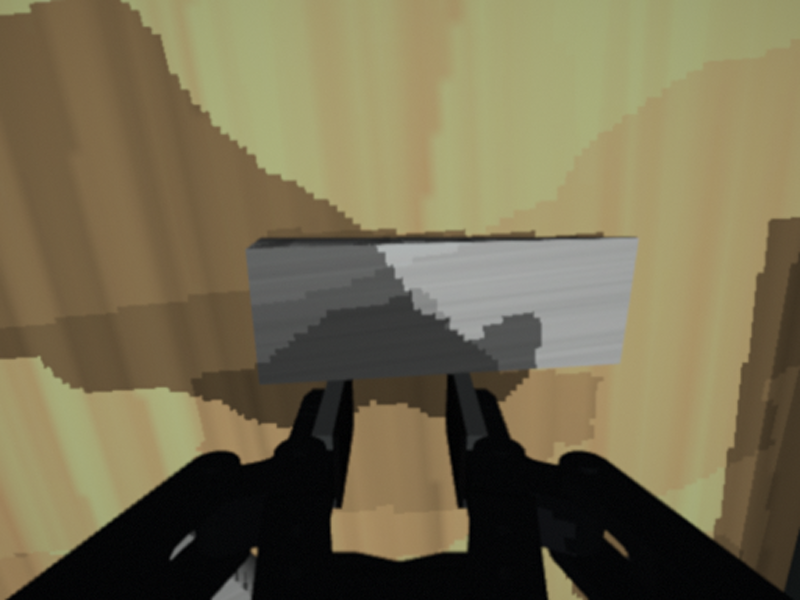

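The fingertips sit against the wedge's right side. The wedge is squared to the jaws, with its corners at (248,248), (260,381), (637,237) and (619,363).

Run:
```python
from h import *
s=.64
P=lambda l:[((a+.5)*s-.5,(b+.5)*s-.5) for a,b in l]
c=rayw(P([(248,248),(260,381),(637,237),(619,363)]),[.0152,.0152,.002,.002],np.array(arm.read_tool_pos()),arm.read_eef_rot())
print(c); a=(c[0]+c[1])/2;b=(c[2]+c[3])/2;print(a,b,np.arctan2(*(b-a)[1::-1]))
u=(b-a)[:2]/np.linalg.norm((b-a)[:2]); r=np.array([.666,.081])-b[:2]; print(r@u, u[0]*r[1]-u[1]*r[0])
cv2.imwrite("pics/t2c.png",cv2.resize(cv2.imread("pics/t2.png")[120:260,210:330],None,fx=4,fy=4,interpolation=cv2.INTER_CUBIC))
```

```text
[[0.49   0.1154 0.0152]
 [0.4866 0.0762 0.0152]
 [0.5989 0.107  0.002 ]
 [0.596  0.0668 0.002 ]]
[0.4883 0.0958 0.0152] [0.5975 0.0869 0.002 ] -0.08120629001850566
0.0687876302551253 -0.00032342785650920237
```

View pics/t2c.png

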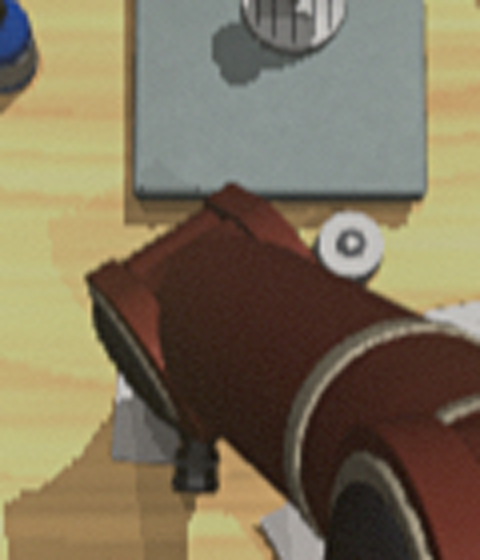

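Run:
```python
from h import *
p=np.array([.5255,.061,.0738]);r=np.array([-.08,-.997,0])
arm.line_to(list(p+.008*r),velocity=.08)
arm.line_to(list(p+.008*r+[0,0,.045]),velocity=.15)
yaw=-.081;u=np.array([np.cos(yaw),np.sin(yaw),0]);th=np.array([.4883,.0958,0])
q=quat(yaw+np.pi/2)
s=th-u*(.011+.014)
arm.movep(list(s+[0,0,.125]),q); arm.move_gripper(.12)
arm.line_to(list(s+[0,0,.0775]),velocity=.12)
fs=[np.array(arm.read_ft_force()) for _ in range(5)];print(np.array(fs))
print(arm.read_time(),arm.read_tool_pos(),arm.read_opening())
arm.line_to(list(s+[0,0,.0775]+u*.008),velocity=.06)
print(np.array(arm.read_ft_force()),arm.read_time(),arm.read_tool_pos())
cv2.imwrite("pics/w3.png",cv2.resize(snapshot("wrist"),(800,600),interpolation=cv2.INTER_CUBIC))
```

```text
[[ 0.9829 -0.3774 -0.1912]
 [ 0.9829 -0.3774 -0.1912]
 [ 0.9829 -0.3774 -0.1912]
 [ 0.9829 -0.3774 -0.1912]
 [ 0.9829 -0.3774 -0.1912]]
10.175 [0.4634 0.0981 0.0776] 0.12033130855273676
[-0.3694 -0.0598 -0.4676] 10.4583 [0.4722 0.0971 0.0781]
```

View pics/w3.png

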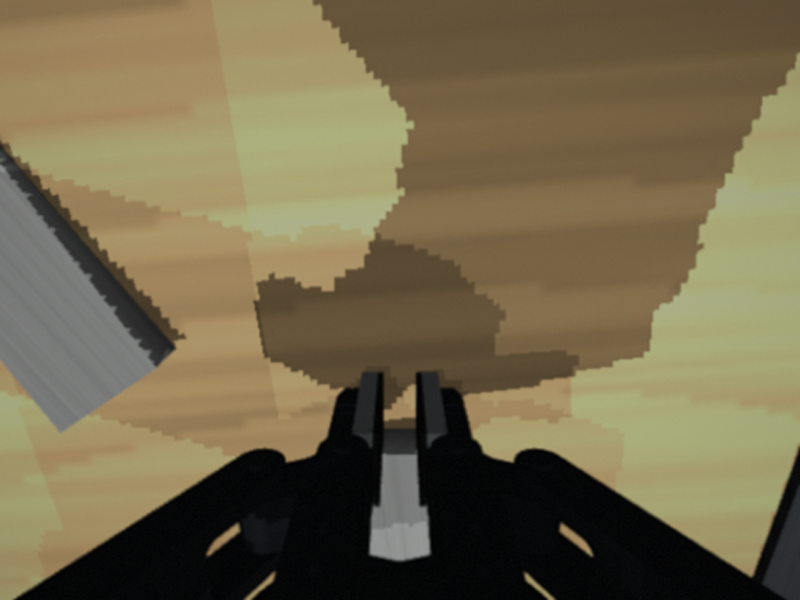

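The wedge is centred between the fingers with its thick end just ahead. I'll push it along, then creep with averaged force.

```bash
cat >> h.py <<'E'
def favg(n=6):
    a=[]
    for _ in range(n): a.append(arm.read_ft_force());arm.pause(.015)
    return np.mean(a,0)
E
python3 - <<'E'
from h import *
yaw=-.081;u=np.array([np.cos(yaw),np.sin(yaw),0]);th=np.array([.4883,.0958,0])
s=th-u*(.011+.014)+[0,0,.0775]
f0=favg(8)
arm.line_to(list(s+u*.08),velocity=.04)
print(f0,favg()-f0,arm.read_time(),arm.read_tool_pos())
cv2.imwrite("pics/t4.png",cv2.resize(snapshot("top")[100:260,210:330],None,fx=4,fy=3.75,interpolation=cv2.INTER_CUBIC))
cv2.imwrite("pics/s4.png",cv2.resize(snapshot("scene")[170:300,165:365],None,fx=4,fy=4,interpolation=cv2.INTER_CUBIC))
E
```

```text
[-0.159  -0.1048 -0.0181] [-0.3345  0.1499 -0.2509] 12.6917 [0.5431 0.0913 0.0775]
```

View pics/s4.png

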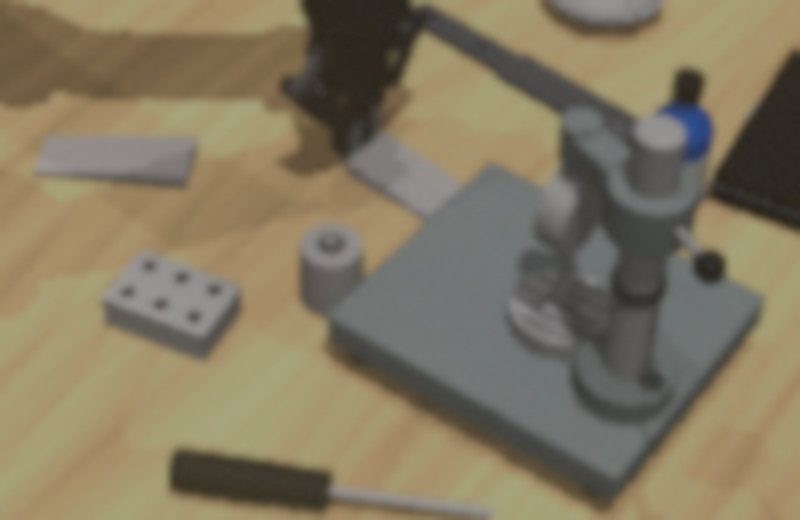

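View pics/t4.png

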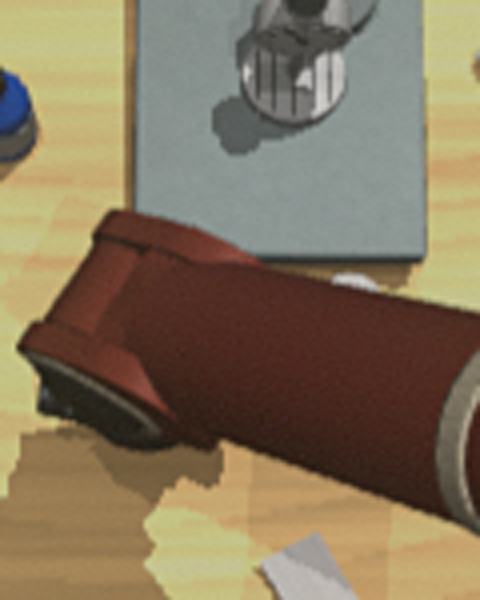

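The wedge runs straight, its thin end entering under the base just right of the front-left corner (scene crop around (440,205)). Now the creep.

Run:
```python
from h import *
yaw=-.081;u=np.array([np.cos(yaw),np.sin(yaw),0]);th=np.array([.4883,.0958,0])
s=th-u*(.011+.014)+[0,0,.0775]
arm.line_to(list(s+u*.094),velocity=.03)
f0=favg(8);d=.094
print(f0)
while d<.118:
    d+=.0006;arm.line_to(list(s+u*d),velocity=.02)
    f=favg(4)-f0;F=-f@u
    print(round(d,4),round(F,2),end=' | ')
    if F>2.2: break
print(f,arm.read_time(),arm.read_tool_pos())
```

```text
[-0.0914 -0.1342 -0.2113]
0.0946 0.24 | 0.0952 -0.22 | 0.0958 0.63 | 0.0964 0.94 | 0.097 0.19 | 0.0976 -0.37 | 0.0982 0.2 | 0.0988 0.32 | 0.0994 0.21 | 0.1 -0.3 | 0.1006 0.36 | 0.1012 -0.31 | 0.1018 0.11 | 0.1024 0.34 | 0.103 -0.05 | 0.1036 0.18 | 0.1042 0.84 | 0.1048 -0.02 | 0.1054 0.64 | 0.106 1.2 | 0.1066 2.14 | 0.1072 2.83 | [-2.818   0.2926  1.2425] 20.5083 [0.5699 0.0892 0.0775]
```

Contact began at about 0.1056 m of travel, as predicted. A little further for a safe margin.

Run:
```python
from h import *
yaw=-.081;u=np.array([np.cos(yaw),np.sin(yaw),0]);th=np.array([.4883,.0958,0])
s=th-u*(.011+.014)+[0,0,.0775];f0=np.array([-.09,-.13,-.21]);d=.1072
while d<.1115:
    d+=.0005;arm.line_to(list(s+u*d),velocity=.02)
    f=favg(5)-f0;F=-f@u
    print(round(d,4),round(F,2),end=' | ')
    if F>5: break
arm.pause(.3);print(favg(8)-f0,arm.read_time(),arm.read_tool_pos())
cv2.imwrite("pics/s5.png",cv2.resize(snapshot("scene")[170:300,165:365],None,fx=4,fy=4,interpolation=cv2.INTER_CUBIC))
```

```text
0.1077 3.78 | 0.1082 4.82 | 0.1087 5.52 | [-4.9462  0.7629  2.4184] 21.9417 [0.5713 0.0891 0.0774]
```

View pics/s5.png

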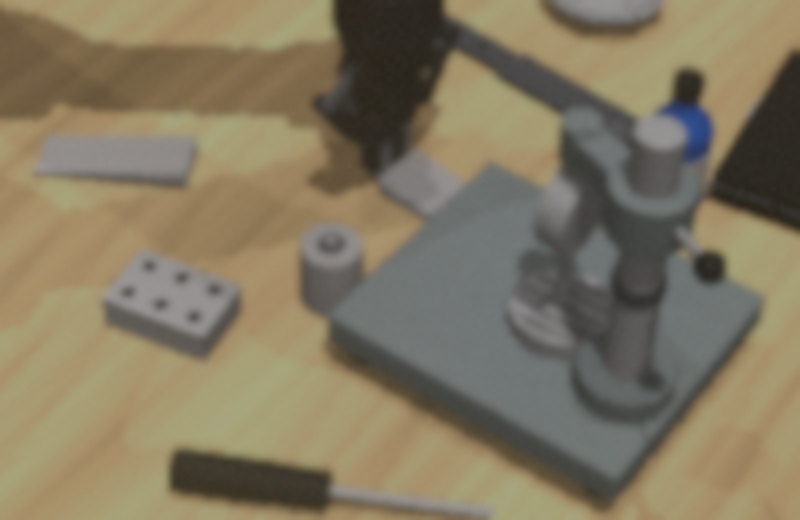

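The stand is unmoved and level, with the wedge under the corner and the push at about 5 N. Back off straight, lift, shut the fingers and press on the corner.

Run:
```python
from h import *
yaw=-.081;u=np.array([np.cos(yaw),np.sin(yaw),0]);th=np.array([.4883,.0958,0])
s=th-u*(.011+.014)+[0,0,.0775]
arm.line_to(list(s+u*.094),velocity=.04)
arm.line_to(list(s+u*.094+[0,0,.09]),velocity=.15)
arm.move_gripper(0.0)
c=np.array([.666,.081])
arm.movep([*c,.165],quat(0))
im=snapshot("wrist");cv2.imwrite("pics/w6.png",cv2.resize(im,(800,600),interpolation=cv2.INTER_CUBIC))
tp=arm.read_tool_pos();print(tp)
cv2.imwrite("pics/s6.png",cv2.resize(snapshot("scene")[130:300,165:365],None,fx=4,fy=3.5,interpolation=cv2.INTER_CUBIC))
print(arm.read_time(),arm.read_opening())
```

```text
[0.6653 0.0811 0.1646]
24.6333 0.0023765789997849006
```

View pics/w6.png

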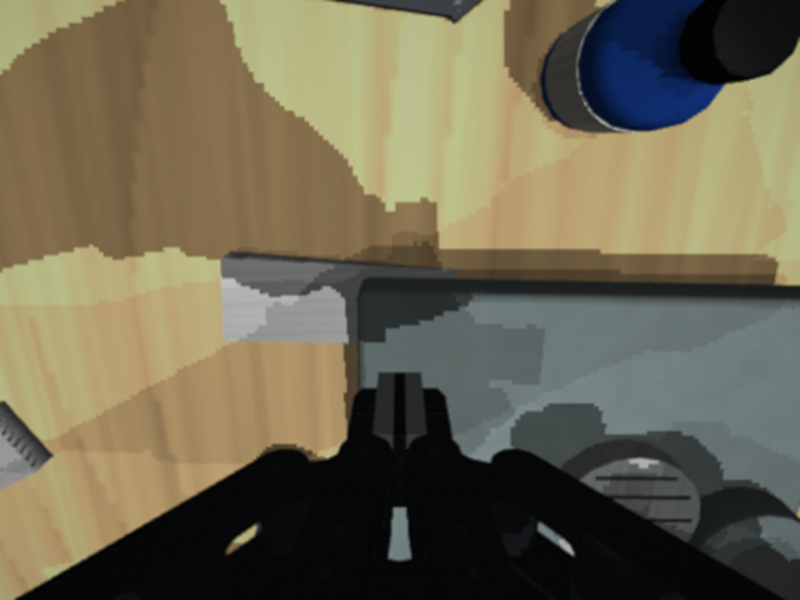

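View pics/s6.png

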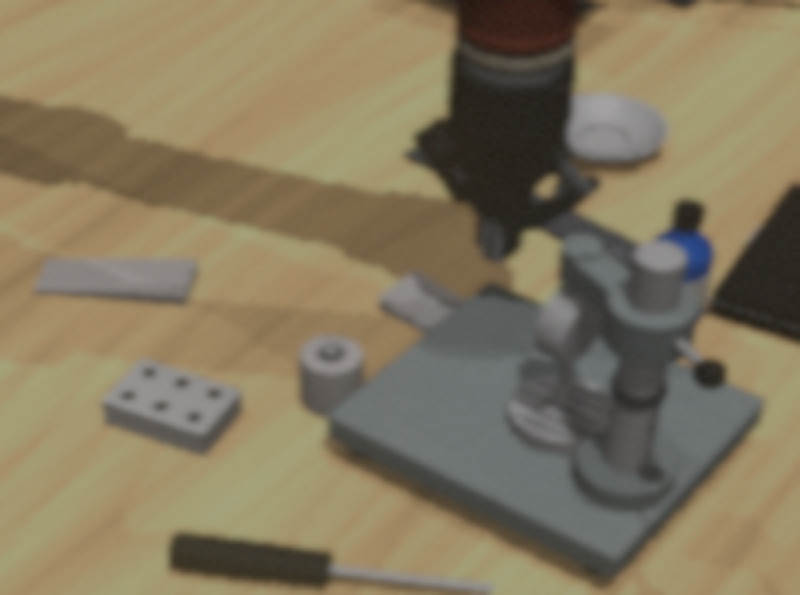

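Run:
```python
from h import *
s=.64
P=lambda l:[((a+.5)*s-.5,(b+.5)*s-.5) for a,b in l]
print(rayw(P([(361,281),(223,260),(223,341)]),[.046,.0152,.0152],np.array(arm.read_tool_pos()),arm.read_eef_rot()))
```

```text
[[0.6504 0.1058 0.046 ]
 [0.5853 0.1066 0.0152]
 [0.5809 0.0666 0.0152]]
```

The base corner reads (0.650, 0.106), so the foot is at about (0.669, 0.084), about 4 mm off the wedge's centre line and about 24 mm in from the thin end. Pressing there.

Run:
```python
from h import *
arm.line_to([.669,.084,.126],velocity=.1)
f0=favg(6);z=.126
while z>.108:
    z-=.0007;arm.line_to([.669,.084,z],velocity=.02)
    f=favg(3)-f0
    if f[2]>.8:print(round(z,4),f[2].round(2),end=' | ')
    if f[2]>11: break
arm.pause(.6);print(favg(6)-f0,arm.read_time(),arm.read_tool_pos())
cv2.imwrite("pics/s7.png",cv2.resize(snapshot("scene")[130:300,165:365],None,fx=4,fy=3.5,interpolation=cv2.INTER_CUBIC))
```

```text
0.1176 2.57 | 0.1169 6.0 | 0.1162 8.42 | 0.1155 11.03 | [-4.0022 -0.917  10.9141] 30.475 [0.6691 0.0841 0.1178]
```

View pics/s7.png

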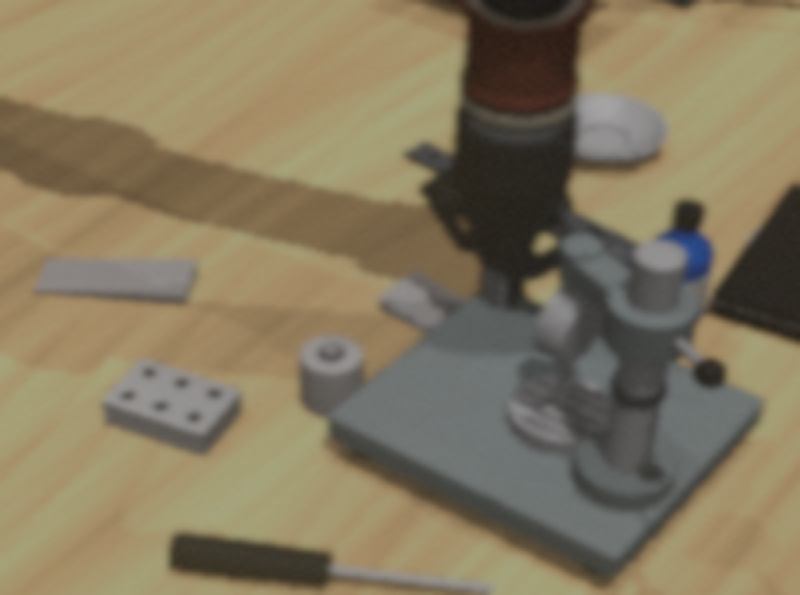

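It carries 11 N, with the TCP held at z ≈ 0.118 and no giving. Take the hand away and check.

Run:
```python
from h import *
arm.line_to([.669,.084,.15],velocity=.05)
arm.line_to([.60,.09,.27],velocity=.15)
im=snapshot("wrist");cv2.imwrite("pics/w8.png",cv2.resize(im,(800,600),interpolation=cv2.INTER_CUBIC))
cv2.imwrite("pics/s8.png",cv2.resize(snapshot("scene")[130:300,165:365],None,fx=4,fy=3.5,interpolation=cv2.INTER_CUBIC))
print(arm.read_time(),arm.read_tool_pos(),arm.read_ft_force())
```

```text
32.5417 [0.6    0.0896 0.2687] [0.6091 0.2067 0.3323]
```

View pics/w8.png

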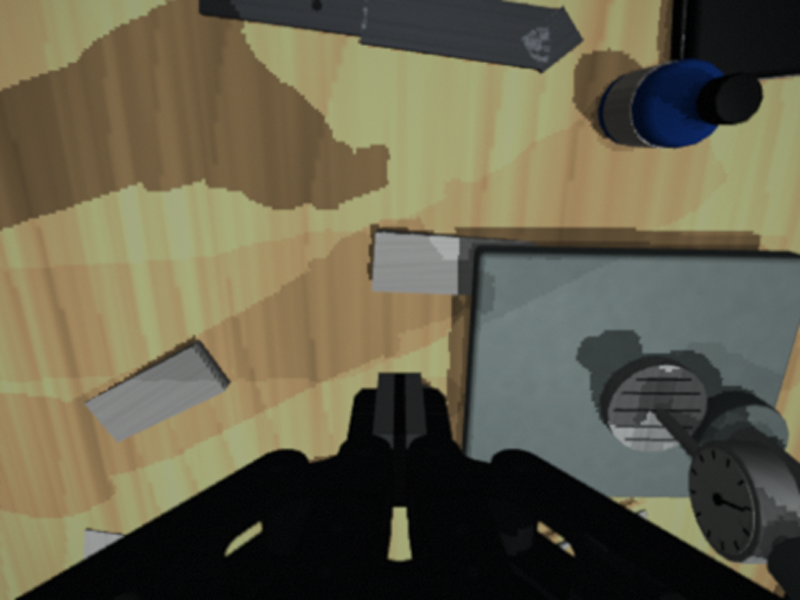

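View pics/s8.png

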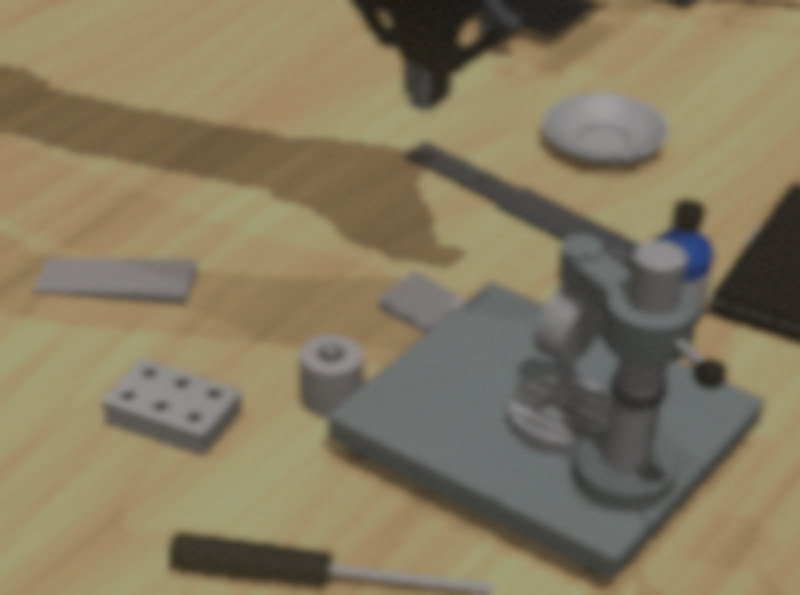

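The wedge sits where it was left under the corner (wrist view (372,230)–(375,292) at its thick end). The base corners match the earlier scene view, nothing else has moved and the hand is clear. Handing in.

Run:
```python
from h import *
s=.64
print(rayw([((481.5)*s-.5,(250)*s-.5)],.046,np.array(arm.read_tool_pos()),arm.read_eef_rot()))
print(ticket.finish_job(),arm.read_time())
```

```text
[[0.6492 0.1036 0.046 ]]
the job is handed in; nothing more can be done
the job is handed in; nothing more can be done
```

I shimmed the bare foot with the leftmost wedge, press-tested the corner, and handed the job in at about 33 s. No verdict is reported.

- **Wedge:** I squared it up with a sideways fingertip push, then slid it thin end first under the foot. It met the foot at about the predicted spot, and I stopped when the push reached about 5 N. By the wrist camera the foot is about 24 mm in from the thin end and about 4 mm off the wedge's centre line.
- **Press test:** pressing the corner above the foot with about 11 N, the force rose steadily and the corner held without giving. The force reading also showed about 4 N sideways during that press.
- **Last checks:** the hand is clear, and the wedge and the other things look unmoved in the pictures. The base corner measures within about 2 mm of where it started.

**Camera disagreement:** the scene camera put the base about 8 mm away from where the top and wrist cameras did. I used the top and wrist cameras, and the wedge's contact point agreed with them. I could not measure the force between wedge and foot, or the stand's tilt, directly.

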